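# Pack up the thermometer case

## Task

Pack up the bench thermometer's grey carrying case: with the fingertips push the upright blue flap down flat over the red clips in its compartment first, then push the lid over from behind and press it fully shut, without slamming it. Nothing is to be picked up: leave the meter lying in its pocket, keep the case where it stands, do not disturb the bottle, jar and beaker, and finish clear of everything.

Things in the scene. Friction and masses are not known exactly. Their poses are not given: they have to be found in the camera images.
- case: grey plastic carrying case, loose on the bench, 2.4 kg, 300 mm long (x) by 210 mm deep (y), rim 74 mm above the bench; origin at the centre of its underside, z up. Lid hinge along its back long side (+y). Front (-y): two undone latches (leave them) and a carrying handle out to y = -135 mm at z = 45 mm. An upright flap blocks the lid.
- insert (a point): point on the divider top at mid-depth, case frame (38, 0, 60) mm. The divider parts a dark foam insert (case x -146 to +36 mm; foam top z = 44 mm, meter top z = 49 mm, also a steel probe) from the open accessory compartment with red clips (x +40 to +146 mm), which the flap covers
- flap (a joint): angle in rad of the blue flap: 0 = folded flat, 1.57 = upright (starts 1.40 to 1.75, stop at 1.9). Folded, it reaches from its hinge to the case's +x end, upper face at z = 66 mm, 8 mm below the rim; opening lifts its free edge up and back towards -x. Friction hinge (about 0.12 N m): stays at any angle, must be pushed all the way down.
- flap_hinge (a point): middle of the flap's hinge axis, case frame (38, 0, 64) mm, axis along case y. Flap plate: 104 mm from here to the free edge, 192 mm wide, 4 mm thick (mid-plane through the axis), 0.12 kg. A rib 6 mm wide, 50 mm long, standing 4 mm proud, lies along the middle of the free edge on the upper face (facing case -x while upright)
- flap_edge (a point): middle of the flap's free edge on its upper face, 104 mm from the hinge axis
- lid (a joint): angle in rad of the grey lid: 0 = shut on the rim, 1.57 = straight up, more = leaning back (starts 1.65 to 1.95, stop at 2.1). Friction hinge (about 0.55 N m): stays at any angle and must be pushed all the way down, up to about 5 N at the free edge. Its smooth outer face looks to the case's +y (backwards) while open and is the top, z = 100 mm, when shut
- lid_hinge (a point): middle of the lid's hinge axis, case frame (0, 105, 74) mm, axis along case x. Lid: shallow shell 300 mm long, 210 mm from hinge side to free edge, outer face 26 mm out from the hinge axis, walls 4 mm, 0.42 kg
- lid_edge (a point): middle of the lid's free (front) edge at the corner of its outer face: 210 mm from the hinge axis along the lid and 26 mm out; when shut at (0, -105, 100) mm in the case frame
- meter: white handheld thermometer, 145 x 70 x 30 mm, 0.22 kg, loose in its foam pocket; origin at the centre of its underside, which in the pocket lies at about (-57, -50, 19) mm in the case frame; its top is at z = 49 mm; x along its length
- amber_bottle: amber glass reagent bottle with white cap, 80 mm diameter, 185 mm high, loose bystander; origin at the centre of its underside
- black_jar: black plastic jar with white lid, 96 mm diameter, 150 mm high, loose bystander; origin at the centre of its underside
- beaker: clear glass beaker, 68 mm diameter at the rim, 85 mm high, loose bystander; origin at the centre of its underside
Things that resemble listed ones, but are neither listed nor needed, are in the scene too. There is more than one size of the meter; the job needs the largest.

How it is judged (in metres and radians):
On the way, in this order (a step that is already met when the one before it is completed fails the run):
1. the flap is folded flat while the lid still stands open (value of joint flap below 0.05 rad and value of joint lid above 1.2 rad), for 0.2 s.
2. the lid is fully shut over the folded flap (value of joint lid below 0.03 rad and value of joint flap below 0.05 rad), for 0.2 s.
At the end, for the whole second after the job is handed in: The flap lies flat (within 0.05 rad, about 5 mm at its edge) and the lid is shut over it (within 0.03 rad, about 6 mm at its edge); the case stands flat and at rest within 50 mm of where it was, the meter lies in its pocket, and bottle, jar and beaker stand upright within 30 mm of where they were (all of step 2 and distance of case from where it was at the start of the episode below 0.05 m and angle between case's own z axis and vertical below 0.03 rad and linear speed of case below 0.02 m/s and z of meter in the frame of case below 0.025 m and x of meter in the frame of case between -0.075 and -0.04 m and y of meter in the frame of case between -0.065 and -0.035 m and distance of each of amber_bottle, black_jar, beaker from where it was at the start of the episode below 0.03 m and angle between each of amber_bottle, black_jar, beaker's own z axis and vertical below 0.15 rad); the robot touches nothing.
It fails at once if the lid is brought down onto the flap before it is folded (value of joint lid below 1.1 rad and value of joint flap above 0.3 rad).
It fails at once if the lid slams shut (faster than 3 rad/s near closing) (value of joint lid below 0.4 rad and velocity of joint lid below -3 rad/s).
It fails at once if the meter is lifted or pushed out of its pocket (z of meter in the frame of case above 0.034 m or height (world z) of meter above 0.045 m).
It fails at once if the case is lifted, tipped or shoved more than 50 mm (height (world z) of case above 0.02 m or angle between case's own z axis and vertical above 0.12 rad or distance of case from where it was at the start of the episode above 0.05 m).
It fails at once if the bottle, jar or beaker is lifted, knocked over or shoved more than 30 mm (distance of any of amber_bottle, black_jar, beaker from where it was at the start of the episode above 0.03 m or angle between any of amber_bottle, black_jar, beaker's own z axis and vertical above 0.35 rad).
It also fails if it takes over 61 s, if anything falls off the work surface, if the arm or the gripper's body presses on something with over 40 N, if the wrist force passes 120 N, or if a joint passes its speed limit or range.

## Robot

A 6-joint arm with a two-finger parallel gripper is mounted at the origin on the work surface. World frame = base frame: x ahead of the robot, y to its left, z up, the work surface at z = 0. Lengths are in mm, angles in rad, forces in N, time in s.
With the tool pointing down it reaches from about 350 to 775 mm from the base axis. Payload 7.3 kg.
Tool frame: the origin (TCP) lies at the very end of the fingers, on their centre line; the grasp point (between the pads) lies 19 mm behind it (bot.grip_point_offset is the distance from the TCP to the grasp point, in mm); z points along the fingers, y is the line along which they close (so a half turn about z gives the same grasp; the last joint's range is limited). The gripper opens to 92 mm and grips with 3 to 60 N. Pads are 19 mm wide; open, the fingers measure 130 mm over their backs; the gripper's body (75 mm by 190 mm) begins 47 mm behind the grasp point.
Start: joints at [0.989, 0.342, 1.524, -0, 1.275, -0.146], TCP at [221.61, 475.956, 226.741] pointing down, gripper open.
Joint ranges: [-2.53, 2.53], [-0.77, 2.02], [0.04, 2.7], [-1, 4.14], [0.28, 2.66], [-3.11, 3.11]. Speed limits (rad/s): [2.57, 2.57, 3.14, 3.14, 3.14, 3.14].

## Interface

Orientations are given as [roll, pitch, yaw] about the fixed x, y, z axes, in that order (R = Rz(yaw) Ry(pitch) Rx(roll)).
In Python, from plant import bot gives the robot as it stands. The module is installed in compiled form; this text tells all that it offers.
- The arm moves only by the shell command python3 -m jog 'ROWS' [OPENING]. ROWS is JSON, a list of rows, each a list of 6 numbers: the shift along the tool's x, y, z in mm, then the turn, a rotation vector about the tool's x, y, z in rad. In form: [[dx, dy, dz, rx, ry, rz], ...]. A call has 1 to 12 rows; each row shifts and turns the commanded pose from where the row before left it, along the tool's axes as they then stand; what a row does not reach is not made up. A row lasts 1/10 s, in which the tool goes at most 50 mm and 8.59 degrees, less where a joint would pass 70% of its speed; a pose out of reach is approached as far as the arm can. A call with a gripper value outside its range is refused whole. OPENING is the opening in per cent of the stroke, from 0 (shut) to 100 (fully open), set as the call begins (- or left out, the last holds). The fingers move at their own pace and stop on an object; the grip force is fixed at half the most. Time passes only in rows, so rows that do not move let the fingers close. It gives the time, the measured TCP pose, the force, the opening and the grip force at its end, in the units of the state.
- bot.get_obs(): the state, without advancing time (a new reading comes with each control period).
- bot.capture(name): name is "scene" or "top"; returns the picture (480x640x3 uint8, red, green, blue); there is no depth.
- bot.camera_model(name): a dict with "fx", "fy", "cx", "cy" (pixels), "position" and "orientation" of the camera in the world. Camera axes: x right, y down, z forward; pixel columns grow to the right and rows downward; lengths in mm; the calibration is good to about 2 mm. A picture is of the moment at which its call begins. camera_model takes no time and is no camera call.
- bot.close_job(): hands the job in; it is judged then, once.
Trained networks look in the newest picture that a camera, given by its name, has taken for a name from the list of things; names that differ only in an ending like _2 or _b are one class to them, and where a whole thing is asked for, a point or a joint stands for the part that bears it (a point fixed in the world has none). Each returns a list of dicts, best first, with "p" (0 to 1); they miss things now and then, are a little off and sometimes report something else, mostly with a low value. They report only what shows in the picture. A call takes as long as a camera call. They do not tell look-alikes from the thing itself.
- bot.outline_of(target, camera): "mask" (480x640 bool, what is visible of it) and "pixel" ([column, row] in pixels, amid what is visible of it).
The state is a dict: "time": time; "joint_positions": joint angles; "dq": joint speeds; "tau": joint torques, N m; "tool_pos": TCP position; "tcp_rot": TCP orientation; "contact_force": force on the tool from outside, world axes, zero at the start; "moment": the same for the moment, N m; "grip_width": finger opening in mm; "finger_force": force on a finger pad.
Only numpy, scipy, OpenCV 4.12 (cv2) and the standard library are available. Lean on these libraries where they do the work, as an engineer would, in place of code of your own. Each camera call takes 0.05 s, during which the arm holds its last target. There are 200 camera calls.

## Working session

There is one attempt and no reset: what is moved stays moved. The work goes in short steps, Python scripts to look and compute and a shell command to move; the robot and the scene stay as the last step left them, time stands still between calls to the robot, and variables do not carry over. Pictures are saved under pics/ and viewed, at most 10 in all, crops included, and the job is handed in when it is done.

```bash
mkdir -p pics
cat > h.py <<'E'
import numpy as np, cv2
from scipy.spatial.transform import Rotation as R
from plant import bot
def save(n,im): cv2.imwrite(f'pics/{n}.png',im[:,:,::-1])
def cam(n):
    m=bot.camera_model(n); o=m['orientation']
    o=np.array(o,float); Rm=o if o.shape==(3,3) else (R.from_euler('xyz',o).as_matrix())
    return m,Rm,np.array(m['position'],float)
def proj(n,P):
    m,Rm,t=cam(n); c=(np.atleast_2d(P)-t)@Rm
    return np.c_[m['fx']*c[:,0]/c[:,2]+m['cx'],m['fy']*c[:,1]/c[:,2]+m['cy']]
def atz(n,px,z):
    m,Rm,t=cam(n); px=np.atleast_2d(px).astype(float)
    d=np.c_[(px[:,0]-m['cx'])/m['fx'],(px[:,1]-m['cy'])/m['fy'],np.ones(len(px))]@Rm.T
    return t+d*((z-t[2])/d[:,2])[:,None]
E
python3 - <<'E'
from h import *
for n in ('scene','top'):
    save(n+'0',bot.capture(n)); print(n,bot.camera_model(n))
    for t in ('case','flap','lid','meter','amber_bottle','black_jar','beaker'):
        for d in bot.outline_of(t,n)[:3]:
            x,y,w,hh=cv2.boundingRect(d['mask'].astype(np.uint8)); print(t,round(d['p'],2),np.round(d['pixel']),(x,y,w,hh))
E
```

```text
scene {'fx': 577.7294024150428, 'fy': 577.7294024150428, 'cx': 326.56565487066683, 'cy': 244.05147014854768, 'position': array([1003.61273201,  577.75936798,  819.11312333]), 'orientation': array([-2.35369519,  0.00504235,  2.45504473])}
case 0.71 [368. 261.] (257, 163, 245, 195)
flap 0.59 [331. 227.] (310, 194, 52, 66)
lid 0.88 [410. 254.] (328, 164, 175, 180)
lid 0.44 [372. 258.] (256, 163, 247, 195)
meter 0.67 [421. 368.] (397, 337, 47, 61)
meter 0.55 [498. 326.] (467, 304, 65, 48)
meter 0.34 [370. 256.] (257, 163, 246, 196)
amber_bottle 0.88 [321. 156.] (305, 109, 38, 86)
black_jar 0.97 [230. 200.] (207, 156, 55, 86)
black_jar 0.44 [408. 252.] (328, 164, 175, 180)
beaker 0.66 [299. 200.] (284, 180, 33, 50)
top {'fx': 524.9703390413104, 'fy': 524.9703390413104, 'cx': 323.56262938167754, 'cy': 233.9078457195905, 'position': array([ 387.57403245,  -35.20211842, 1212.70148553]), 'orientation': array([-3.006841  ,  0.01916797, -1.56639106])}
case 0.68 [419. 316.] (395, 296, 44, 39)
case 0.56 [263. 244.] (197, 156, 159, 167)
case 0.43 [316. 278.] (298, 246, 34, 67)
flap 0.72 [294. 235.] (248, 232, 90, 7)
lid 0.77 [223. 242.] (196, 156, 54, 165)
meter 0.86 [184. 304.] (167, 290, 31, 30)
meter 0.66 [316. 280.] (299, 245, 34, 68)
meter 0.65 [196. 226.] (189, 213, 14, 31)
amber_bottle 0.92 [418. 315.] (395, 296, 44, 39)
black_jar 0.65 [416. 211.] (391, 186, 54, 51)
beaker 0.83 [386. 259.] (372, 246, 32, 32)
```

View pics/scene0.png

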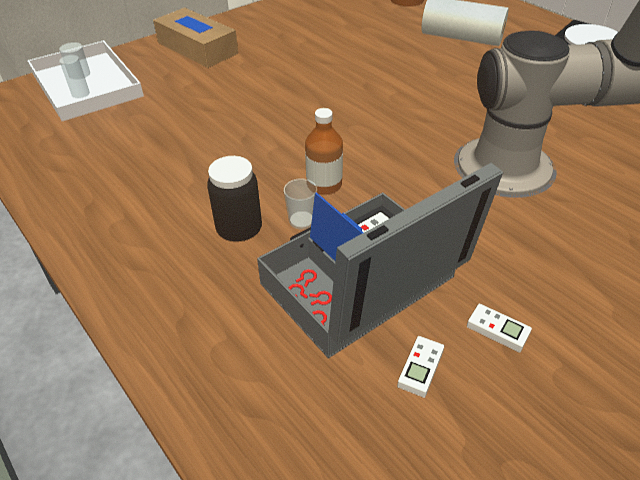

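View pics/top0.png

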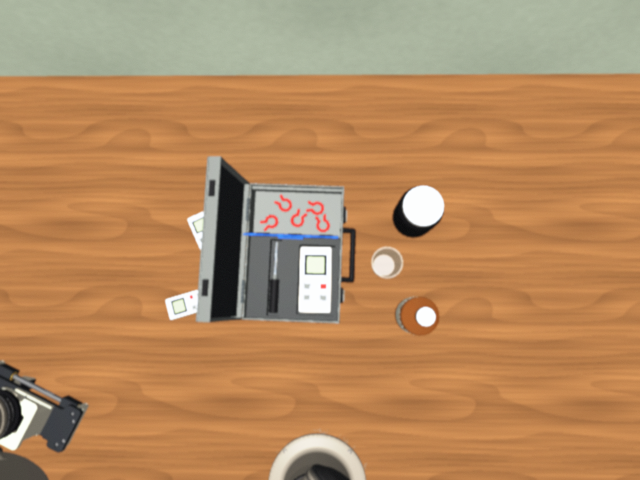

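The scene shows the open grey case with its lid (410,254), the blue flap upright (331,227) and the meter in its pocket. Two loose white meters lie behind it (421,368 and 498,326). In the top view case +x is up and +y is left; the flap is at (294,235), the in-pocket meter at (316,280), the look-alikes at (184,304) and (196,226), the handle at (350,255), the jar at (416,211), the beaker at (386,260) and the bottle at (418,315). The only grey case is the target, and its meter is the large one at (316,280). Next I take a close crop for the corners.

Run:
```python
import cv2,numpy as np
a=cv2.imread('pics/top0.png')[145:335,190:360]; b=cv2.imread('pics/scene0.png')[150:365,250:510]
a=cv2.resize(a,None,fx=3,fy=3,interpolation=cv2.INTER_CUBIC)
cv2.imwrite('pics/ca.png',a)
cv2.imwrite('pics/cb.png',cv2.resize(b,None,fx=2.75,fy=2.75,interpolation=cv2.INTER_CUBIC))
```

```text
(no output)
```

View pics/ca.png

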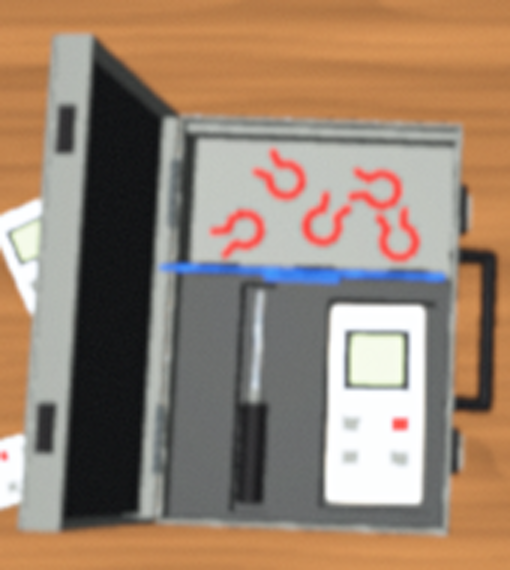

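View pics/cb.png

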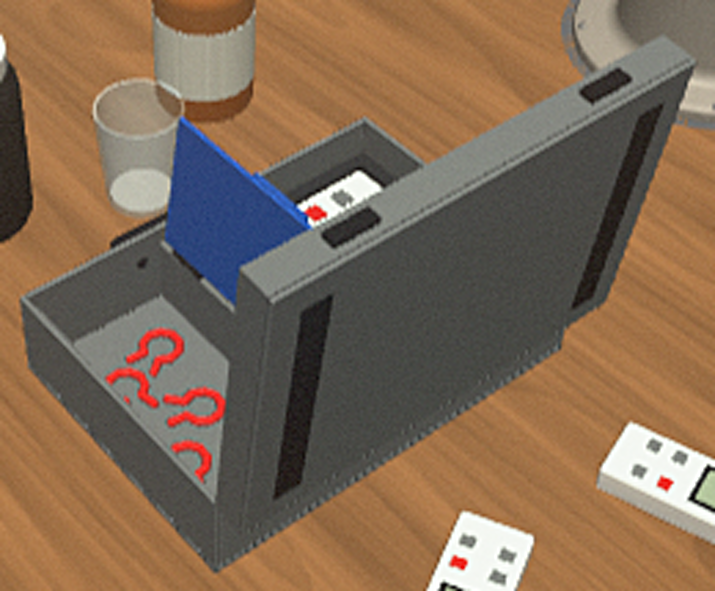

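```bash
cat >> h.py <<'E'
def lidpt(x,s,o,L): # s along lid, o outward
    return [x,105-s*np.cos(L)+o*np.sin(L),74+s*np.sin(L)+o*np.cos(L)]
def flappt(s,y,o,F): return [38+s*np.cos(F)-o*np.sin(F),y,64+s*np.sin(F)+o*np.cos(F)]
def c2w(p,P): c,s=np.cos(p[2]),np.sin(p[2]); P=np.atleast_2d(P); return np.c_[p[0]+c*P[:,0]-s*P[:,1],p[1]+s*P[:,0]+c*P[:,1],P[:,2]]
E
python3 - <<'E'
from h import *
from scipy.optimize import least_squares
def obs(q):
    L,F=q[3:5]
    T=[([150,-105,74],(343.7,187)),([-150,-105,74],(338.3,322)),(lidpt(150,210,26,L),(208,157)),(lidpt(150,210,0,L),(221.3,157)),(lidpt(-150,210,26,L),(196.7,320.7)),(lidpt(-150,210,0,L),(210.7,320.7)),(flappt(104,-96,0,F),(338.3,236.7)),(flappt(104,96,0,F),(244,234))]
    S=[([150,-105,74],(258.7,258.7)),([150,105,0],(328.9,357.6)),([-150,-105,74],(383.1,194)),(lidpt(150,210,26,L),(349.3,260.2)),(lidpt(-150,210,26,L),(502,173.3)),(lidpt(150,210,0,L),(338.4,248.2)),(lidpt(-150,210,0,L),(491.8,163.5)),(flappt(104,-96,0,F),(315.8,192.9))]
    return T,S
def f(q):
    r=[]
    for n,l in zip(('top','scene'),obs(q)):
        r.append(proj(n,c2w(q,[a for a,b in l]))-np.array([b for a,b in l]))
    return np.concatenate(r).ravel()
r=least_squares(f,[450,100,0,1.8,1.57],loss='soft_l1')
q=r.x; print(q.round(3)); print(f(q).reshape(-1,2).round(1))
np.save('q.npy',q)
L,F=q[3:5]
print('flap edge w',c2w(q,[flappt(104,-60,2,F),flappt(104,0,2,F),[38,0,64]]).round(0), 'lid edge',c2w(q,[lidpt(0,210,26,L),lidpt(150,210,26,L),lidpt(-150,210,26,L)]).round(0))
print(atz('top',[(416,200),(387,263),(410,316)],[0]*1).round())
o=bot.get_obs(); print({k:np.round(v,2) for k,v in o.items()})
E
```

```text
[ 5.03326e+02  5.32670e+01 -3.30000e-02  1.66200e+00  1.71400e+00]
[[-0.1 -1.3]
 [ 0.8  0.9]
 [-1.2 -1.2]
 [-0.7 -1.1]
 [-1.3  0.5]
 [-1.   1.1]
 [-0.4  0.2]
 [-1.2 -0.4]
 [-1.9 -1. ]
 [-0.3  2.4]
 [-0.1 -2.3]
 [ 0.1 -0.5]
 [ 2.  -1.8]
 [-1.4 -1.1]
 [-0.7 -1.5]
 [-0.  -0.7]]
flap edge w [[523.  -7. 167.]
 [524.  53. 167.]
 [541.  52.  64.]] lid edge [[508. 203. 281.]
 [658. 198. 281.]
 [358. 208. 281.]]
[[ 633. -228.    0.]
 [ 484. -158.    0.]
 [ 364. -209.    0.]]
{'time': np.float64(0.8), 'joint_positions': array([ 0.99,  0.34,  1.52,  0.  ,  1.28, -0.15]), 'dq': array([0., 0., 0., 0., 0., 0.]), 'tau': array([  0.  , -43.11, -24.45,   0.07,   0.05,  -0.  ]), 'tool_pos': array([221.61, 475.97, 226.76]), 'tcp_rot': array([ 3.14, -0.  ,  2.71]), 'contact_force': array([ 0.09,  0.04, -0.12]), 'moment': array([ 0.02, -0.01, -0.01]), 'finger_force': np.float64(0.0), 'grip_width': np.float64(92.19)}
```

```bash
python3 -m jog '[[0,0,-16,0,0,0.142],[0,0,-16,0,0,0.142],[0,0,-16,0,0,0.142],[0,0,-16,0,0,0.142],[0,0,-16,0,0,0.142],[0,0,-16,0,0,0.142],[0,0,-16,0,0,0.142],[0,0,-16,0,0,0.142],[0,0,0,0,0,0]]' 0; python3 -m jog '[[-37,21,0,0,0,0],[-37,21,0,0,0,0],[-37,21,0,0,0,0],[-37,21,0,0,0,0],[-37,21,0,0,0,0],[-37,21,0,0,0,0],[-37,21,0,0,0,0],[-37,21,0,0,0,0],[-37,21,0,0,0,0],[-37,21,0,0,0,0],[-37,21,0,0,0,0],[-37,21,0,0,0,0]]'; python3 -m jog '[[0,0,0,0,0,0],[0,0,0,0,0,0]]'
```

```text
time: 1.7
tool_pos: [222.0, 476.6, 356.8]
tcp_rot: [3.139, -0.004, 1.569]
contact_force: [0.3, 1.1, 0.0]
grip_width: 24.2
finger_force: 0.0
time: 2.9
tool_pos: [473.5, 30.0, 353.8]
tcp_rot: [-3.141, -0.0, 1.574]
contact_force: [0.6, 0.3, -0.2]
grip_width: 0.5
finger_force: 0.0
time: 3.1
tool_pos: [473.0, 31.1, 353.5]
tcp_rot: [-3.14, -0.001, 1.571]
contact_force: [-0.5, 0.9, -0.2]
grip_width: 0.2
finger_force: 0.0
```

```bash
python3 -m jog '[[0,0,30,0,0,0],[0,0,30,0,0,0],[0,0,30,0,0,0],[0,0,30,0,0,0],[0,0,30,0,0,0],[0,0,30,0,0,0],[0,0,30,0,0,0],[0,0,0,0,0,0],[0,12,0,0,0,0],[0,12,0,0,0,0],[0,12,0,0,0,0],[0,0,0,0,0,0]]'; python3 -m jog '[[0,8,0,0,0,0],[0,8,0,0,0,0],[0,8,2,0,0,0],[0,8,2,0,0,0],[0,8,2,0,0,0],[0,0,0,0,0,0]]';  python3 - <<'E'
from h import *
im=bot.capture('scene'); save('s1',im[130:380,200:520])
E
```

```text
time: 4.3
tool_pos: [510.5, 32.5, 146.3]
tcp_rot: [3.139, -0.0, 1.572]
contact_force: [0.1, -0.5, -0.3]
grip_width: 0.2
finger_force: 0.0
time: 4.9
tool_pos: [550.1, 31.5, 138.1]
tcp_rot: [3.141, -0.0, 1.57]
contact_force: [-0.6, 0.8, -0.7]
grip_width: 0.4
finger_force: 0.0
```

View pics/s1.png

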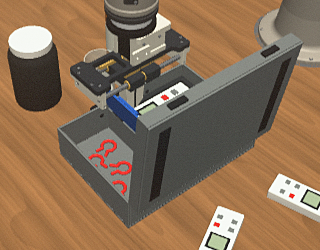

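The flap (around 122,105 in the crop) is being pushed over, and the case has not moved. I continue along the arc and press it down.

```bash
python3 -m jog '[[0,10,5,0,0,0],[0,10,5,0,0,0],[0,9,8,0,0,0],[0,9,8,0,0,0],[0,4,7,0,0,0],[0,4,7,0,0,0],[0,4,7,0,0,0],[0,0,0,0,0,0]]'; python3 -m jog '[[0,1,6,0,0,0],[0,1,6,0,0,0],[0,1,6,0,0,0],[0,0,5,0,0,0],[0,0,0,0,0,0]]'; python3 -m jog '[[0,0,2,0,0,0],[0,0,2,0,0,0],[0,0,0,0,0,0],[0,0,0,0,0,0]]'
```

```text
time: 5.75
tool_pos: [598.8, 31.7, 90.3]
tcp_rot: [-3.14, -0.0, 1.57]
contact_force: [0.4, 0.1, 0.3]
grip_width: 0.3
finger_force: 0.0
time: 6.25
tool_pos: [601.5, 31.6, 67.7]
tcp_rot: [-3.14, -0.0, 1.57]
contact_force: [0.9, 1.0, 0.4]
grip_width: 0.2
finger_force: 0.0
time: 6.65
tool_pos: [602.0, 31.6, 66.1]
tcp_rot: [3.141, 0.0, 1.57]
contact_force: [-3.4, -0.5, 9.4]
grip_width: 0.2
finger_force: 5.0
```

```bash
python3 -m jog '[[0,0,1,0,0,0],[0,0,0,0,0,0],[0,0,0,0,0,0],[0,0,-10,0,0,0],[0,0,-30,0,0,0],[0,0,-40,0,0,0],[0,0,-45,0,0,0],[0,0,-45,0,0,0],[0,0,-45,0,0,0],[0,0,-45,0,0,0],[0,0,-45,0,0,0],[0,0,0,0,0,0]]'
python3 - <<'E'
from h import *
print(bot.get_obs()['tool_pos'])
im=bot.capture('scene'); 
q=np.load('q.npy'); 
for P in c2w(q,[flappt(104,-96,2,0),flappt(104,96,2,0),flappt(0,-96,2,0),lidpt(150,210,26,q[3]),lidpt(-150,210,26,q[3])]):
    cv2.circle(im,tuple(int(v) for v in proj('scene',P)[0]),1,(0,255,0),-1)
save('s2',cv2.resize(im[130:380,200:520],None,fx=2,fy=2))
E
```

```text
time: 7.85
tool_pos: [603.6, 31.5, 376.3]
tcp_rot: [3.128, 0.001, 1.57]
contact_force: [-0.6, 0.1, 0.8]
grip_width: 0.5
finger_force: 0.0
[603.64022082  31.5480833  376.31075088]
```

View pics/s2.png

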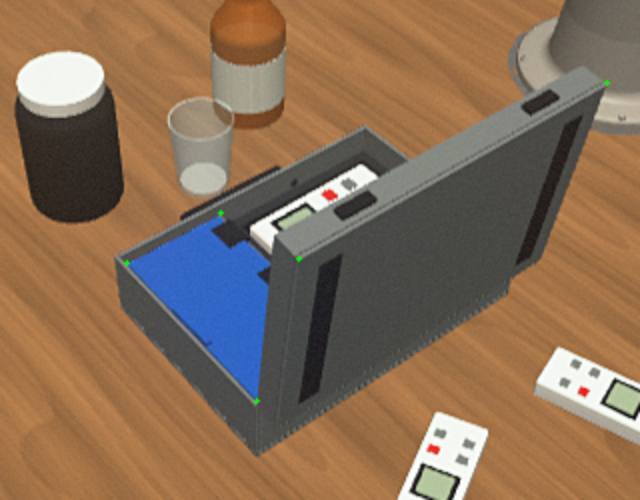

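The flap lies flat: its drawn corners match the folded model at (127,263) and (256,401). The lid is still open and nothing else has moved. I now go over and behind the lid.

```bash
python3 -m jog '[[29,-13,0,0,0,0],[29,-13,0,0,0,0],[29,-13,0,0,0,0],[29,-13,0,0,0,0],[29,-13,0,0,0,0],[29,-13,0,0,0,0],[29,-13,0,0,0,0],[29,-13,0,0,0,0],[0,0,0,0,0,0],[0,0,0,0,0,0]]'; python3 -m jog '[[0,0,30,0,0,0],[0,0,30,0,0,0],[0,0,30,0,0,0],[0,0,30,0,0,0],[0,0,0,0,0,0]]'
python3 - <<'E'
from h import *
save('s3',bot.capture('scene'))
E
```

```text
time: 8.9
tool_pos: [497.8, 263.9, 367.4]
tcp_rot: [-3.14, 0.001, 1.571]
contact_force: [0.6, -0.0, 0.8]
grip_width: 0.4
finger_force: 0.0
time: 9.4
tool_pos: [496.6, 261.6, 244.1]
tcp_rot: [-3.133, 0.004, 1.568]
contact_force: [-0.6, -0.0, -0.3]
grip_width: 0.8
finger_force: 0.0
```

View pics/s3.png

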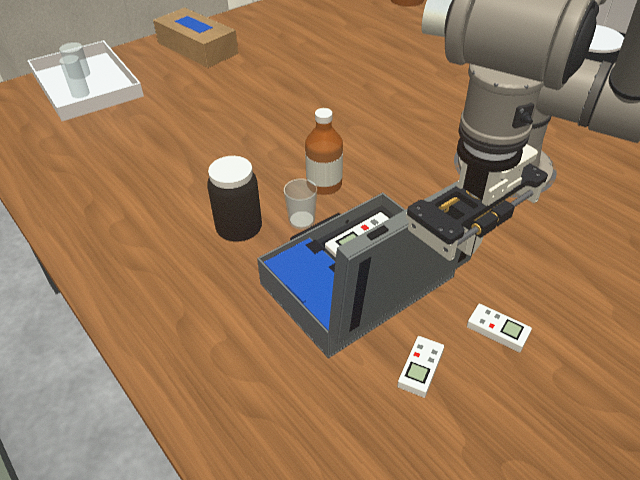

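The gripper is behind the lid near (470,240), clear of the lid's edge. I now push the lid over.

```bash
python3 -m jog '[[-13,0,0,0,0,0],[-13,0,0,0,0,0],[-13,0,0,0,0,0],[-13,0,0,0,0,0],[-15,0,0,0,0,0],[-15,0,-2,0,0,0],[-13,0,1,0,0,0],[-13,0,1,0,0,0],[-13,0,1,0,0,0],[-13,0,1,0,0,0],[0,0,0,0,0,0]]'; python3 -m jog '[[-13,0,5,0,0,0],[-12,0,5,0,0,0],[-13,0,5,0,0,0],[-12,0,5,0,0,0],[0,0,0,0,0,0]]'
python3 - <<'E'
from h import *
save('s4',bot.capture('scene')[130:380,200:520])
E
```

```text
time: 10.55
tool_pos: [498.2, 127.6, 246.2]
tcp_rot: [-3.141, 0.001, 1.568]
contact_force: [-0.8, -0.2, -0.5]
grip_width: 0.2
finger_force: 0.0
time: 11.05
tool_pos: [497.8, 77.8, 225.6]
tcp_rot: [-3.14, 0.001, 1.568]
contact_force: [0.2, -0.4, 0.3]
grip_width: 0.3
finger_force: 0.0
```

View pics/s4.png

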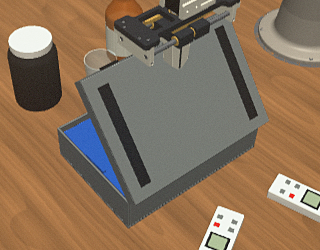

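The lid is about half closed, with the fingertips on its outer face at (180,60) in the crop. The case has stayed put.

```bash
python3 -m jog '[[-10,0,8,0,0,0],[-10,0,8,0,0,0],[-10,0,8,0,0,0],[-10,0,8,0,0,0],[-6,0,8,0,0,0],[-6,0,9,0,0,0],[-6,0,8,0,0,0],[-6,0,9,0,0,0],[-6,0,8,0,0,0],[0,0,0,0,0,0]]'; python3 -m jog '[[-3,0,7,0,0,0],[-3,0,7,0,0,0],[-3,0,7,0,0,0],[-3,0,7,0,0,0],[-3,0,6,0,0,0],[-1,0,4,0,0,0],[-1,0,4,0,0,0],[-1,0,4,0,0,0],[0,0,0,0,0,0],[0,0,0,0,0,0]]';python3 -m jog '[[0,0,2,0,0,0],[0,0,2,0,0,0],[0,0,0,0,0,0],[0,0,0,0,0,0]]'
```

```text
time: 12.1
tool_pos: [497.5, 9.0, 151.3]
tcp_rot: [-3.139, -0.0, 1.569]
contact_force: [-0.4, 0.3, 0.9]
grip_width: 0.7
finger_force: 0.0
time: 13.1
tool_pos: [498.2, -8.4, 106.7]
tcp_rot: [3.142, 0.0, 1.57]
contact_force: [0.4, 0.3, 0.3]
grip_width: 0.4
finger_force: 0.0
time: 13.5
tool_pos: [498.0, -8.2, 102.6]
tcp_rot: [-3.141, -0.0, 1.57]
contact_force: [0.4, 0.3, 0.5]
grip_width: 0.4
finger_force: 0.0
```

```bash
python3 -m jog '[[0,0,2,0,0,0],[0,0,1,0,0,0],[0,0,1,0,0,0],[0,0,0,0,0,0],[0,0,0,0,0,0]]';python3 -m jog '[[0,0,1,0,0,0],[0,0,1,0,0,0],[0,0,0,0,0,0],[0,0,0,0,0,0]]'
```

```text
time: 14.0
tool_pos: [498.3, -8.4, 100.1]
tcp_rot: [3.141, 0.0, 1.57]
contact_force: [-3.8, 0.4, 14.0]
grip_width: 0.7
finger_force: 7.0
time: 14.4
tool_pos: [498.3, -8.4, 99.9]
tcp_rot: [3.139, 0.001, 1.57]
contact_force: [-10.1, -0.1, 29.5]
grip_width: 0.2
finger_force: 15.3
```

Firm contact at z = 100 mm means the lid is shut. I retreat upwards and look.

```bash
python3 -m jog '[[0,0,-5,0,0,0],[0,0,-20,0,0,0],[0,0,-40,0,0,0],[0,0,-45,0,0,0],[0,0,-45,0,0,0],[0,0,-45,0,0,0],[0,0,0,0,0,0],[0,0,0,0,0,0]]'
python3 - <<'E'
from h import *
im=bot.capture('scene'); q=np.load('q.npy')
for P in c2w(q,[lidpt(x,s,26,0) for x in(150,-150) for s in (0,210)]):
    cv2.circle(im,tuple(int(v) for v in proj('scene',P)[0]),1,(0,255,0),-1)
save('s5',cv2.resize(im[130:380,200:520],None,fx=2,fy=2))
E
```

```text
time: 15.2
tool_pos: [498.3, -8.3, 297.2]
tcp_rot: [3.14, 0.0, 1.57]
contact_force: [0.4, 0.2, -1.1]
grip_width: 0.5
finger_force: 0.0
```

View pics/s5.png

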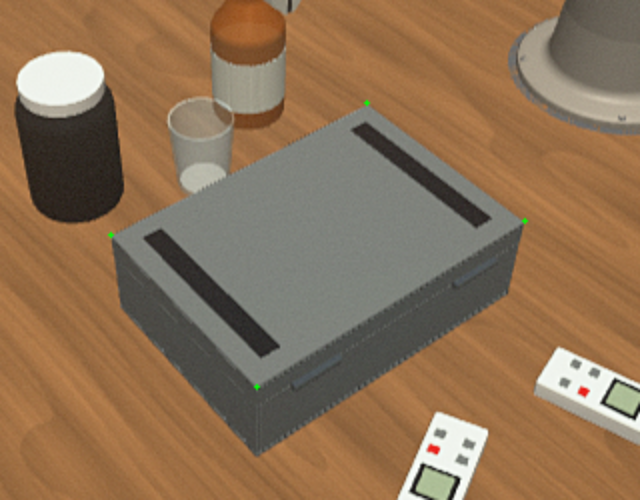

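The lid is shut: its four corners fall on the drawn model corners (111,235), (367,103), (525,221) and (257,387). The bottle, jar and beaker have not moved, and the arm is clear.

```bash
python3 -c "
from plant import bot
print(bot.close_job())"
```

```text
the job is handed in; nothing more can be done
None
```

The flap is folded flat, the lid is fully shut over it, the case, bottle, jar and beaker have not visibly moved, the arm is clear, and the job was handed in at about 15 s; no verdict came back.

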